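Find the hidden index groove with the stop pin and park the loaded carriage on it

TASK

Take the steel stop pin out of its stand and lower its tip into the rail's track at the end away from the carriage, then drag it along the bottom of the track towards the carriage until it drops into the groove hidden there, and leave it standing in the groove with its collar flat on the rail. Then slide the carriage along the rail until its nose rests against the pin, and finally stand the sample cup upright on the carriage's round pad. Do not knock over or push away the dropper bottle or the petri dish.

Things in the scene. Friction and masses are not known exactly. Their poses are not given: they have to be found in the camera images.
- rail: Aluminium rail fixed to the bench, 60 wide (its x), 340 long (its y), 48 high. Origin: centre of its underside, z up. A track 16 wide is open in its top along y at x = 0, from y = -160 to +160 mm; its bottom is 20 above the underside. One groove cuts across the bottom, 15 long in y, 16 deep, centred anywhere from y = -85 to -12 mm; the deep, narrow track hides it.
- track_start (a point): Point on the track's bottom, mid-width, at the end away from the carriage (y = -137 mm of the rail): start here. The bottom is plain from y = -160 to -93 mm of the rail. Axes as the rail's: drag along +y, towards the carriage.
- stop_pin: Loose steel pin, 0.12 kg, upright in a grey 56 x 56 x 50 stand. Origin: centre of the tip; z up its axis. Round stem 10 in diameter to z = 41, tip bevelled 2.5; collar 28 in diameter, z = 41 to 45, resting on the stand; square handle 20 x 20 (sides along x, y), z = 45 to 93. On the track's bottom its tip is 20 above the rail's underside; in the groove it drops 13, collar on the rail, tip at 7.
- carriage (a joint): Position of the carriage on the rail in m: 0 at the rail's +y end, grows as it slides towards -y of the rail, up to 0.2. About 1.5 N of friction; it stays where it is left. It is an aluminium platform 84 (rail x) by 108 (rail y) whose top is 58 above the rail's underside.
- carriage_pad (a point): Centre of the top of the round rubber pad (60 in diameter, 1 thick) on the carriage's platform, where the cup shall stand; 59 above the rail's underside. Axes as the rail's.
- carriage_nose (a point): Tip of the carriage's nose, a tongue 12 wide inside the track, 21.5 to 47.5 above the rail's underside, that stands 25 out of the platform towards the pin; its flat end looks to -y of the rail and meets the pin's stem. 67 from the pad's centre.
- carriage_fin (a point): Centre of the top of the black upright fin at the carriage's back end (+y), 12 thick (rail x), 24 long (rail y), its top 34 above the platform, 92 above the rail's underside: pinch or push it to slide the carriage. 52 from the pad's centre.
- sample_cup: Closed round white sample cup with a screw lid, standing loose on the bench, 70 high; lid 58 in diameter (upper 12 mm), body up to 52 in diameter. Origin: centre of its underside, z up. About 0.08 kg. The only such cup on the bench.
- petri_dish: Bystander: loose closed petri dish, 60 in diameter, 14 high, between cup and pin stand. Origin: centre of its underside.
- reagent_bottle: Bystander: small dropper bottle, 25 in diameter, 74 high, standing loose on the bench at the right. Origin: centre of its underside.
Mind the look-alikes: they are no part of the job. Of the things that look like the sample_cup, take the one that is farthest from the robot's base at the start.

How it is judged:
By the outcome, as a careful person would: the job done as asked, in the order asked, and still so for the second after the job is handed in, with the robot touching nothing.
It also fails if it takes over 72 s, if anything falls off the work surface, if the arm or the gripper's body presses on something with over 40 N, if the wrist force passes 120 N, or if a joint passes its speed limit or range.

ROBOT

A 7-joint arm with a two-finger parallel gripper is mounted at the origin on a cart in front of the work surface, level with it; the furniture and walls round the work are solid. World frame = base frame: x ahead of the robot, y to its left, z up, the work surface at z = 0. Lengths are in mm, angles in degrees, forces in N, time in s.
With the tool pointing down it reaches from about 400 to 850 mm from the base axis. Payload 4.4 kg.
Tool frame: the origin (TCP) lies midway between the tips of the shut fingers; the grasp point (between the pads) lies 19 mm behind it; z points along the fingers, y is the line along which they close (so a half turn about z gives the same grasp; the last joint's range is limited). The gripper opens to 94 mm and grips with 3 to 60 N. Pads are 16 mm wide; open, the fingers measure 119 mm over their backs; the gripper's body (75 mm by 177 mm) begins 78 mm behind the grasp point.
Start: joints at [-79.286, 36.005, 2.206, 86.941, -1.547, 57.084, -1.146], TCP at [162.549, 629.361, 205.478] pointing down, gripper open.
Joint ranges: [-175.42, 175.42], [-21.48, 121.26], [-71.46, 75.88], [10.55, 141.38], [-63.04, 243.04], [13.31, 113.54], [-168.57, 168.57]. Speed limits (degrees/s): [147.25, 147.25, 180, 180, 180, 180, 180].

INTERFACE

Orientations are given as a 3x3 rotation matrix whose columns are the frame's x, y, z axes.
In Python, from cell import get_state, snapshot, close_job gives the robot as it stands.
- The arm moves only by the tool play_rows, never from a script. Its argument "deltas" is a list of rows, each an object of numbers: "dx", "dy", "dz": the shift along the tool's x, y, z in mm; "twist": the turn about the tool's z in degrees; "fingers": the closure, from 0 (fully open) to 1 (shut). A call has 1 to 12 rows; each row shifts and turns the commanded pose from where the row before left it, along the tool's axes as they then stand; what a row does not reach is not made up. A row lasts 1/8 s, in which the tool goes at most 62.5 mm and 10.7 degrees, less where a joint would pass 70% of its speed; a pose out of reach is approached as far as the arm can. A call with a gripper value outside its range is refused whole. The fingers move at their own pace and stop on an object; the grip force is fixed at half the most. Time passes only in rows, so rows that do not move let the fingers close. It gives the time, the measured TCP pose, the force, the opening and the grip force at its end, in the units of the state.
- get_state(): the state, without advancing time (a new reading comes with each control period).
- snapshot(name): name is "scene" or "side" or "wrist"; returns a dict with "frame" (400x640x3 uint8, red, green, blue), "fx", "fy", "cx", "cy" (pixels), "view" (4x4, takes a point from world to camera coordinates); the wrist camera has in their place "tool_from_camera" (4x4, takes a point from camera to tool coordinates, whose origin is the TCP and whose axes are the flange's). Camera axes: x right, y down, z forward; pixel columns grow to the right and rows downward; lengths in mm; the calibration is good to about 2 mm. A picture is of the moment at which its call begins: read the wrist's pose just before it. There is no depth.
- close_job(): hands the job in; it is judged then, once.
The state is a dict: "time_s": time; "qpos": joint angles; "joint_vel": joint speeds; "joint_efforts": joint torques, N m; "eef_pos": TCP position; "tcp_rot": TCP orientation; "force": force on the tool from outside, world axes, zero at the start; "wrist_torque": the same for the moment, N m; "width": finger opening in mm; "finger_force": force on a finger pad.
Only numpy, scipy, OpenCV 4.12 (cv2) and the standard library are available. Lean on these libraries where they do the work, as an engineer would, in place of code of your own. Each camera call takes 0.05 s, during which the arm holds its last target. There are 200 camera calls.

## Working session

There is one attempt and no reset: what is moved stays moved. The work goes in short steps, Python scripts to look and compute and a tool call to move; the robot and the scene stay as the last step left them, time stands still between calls to the robot, and variables do not carry over. Pictures are saved under pics/ and viewed, at most 10 in all, crops included, and the job is handed in when it is done.

Besides the shell and the picture viewer there is one more tool, called after "Request:" as name(argument=value, ...) on one line, values as JSON. play_rows: Moves the arm, as the interface text tells. Its arguments: {"type":"object","properties":{"deltas":{"type":"array"}},"required":["deltas"]}

```bash
mkdir -p pics
cat > h.py <<'E'
import numpy as np, cv2
from cell import get_state, snapshot, close_job
def cam(n):
    s=get_state(); d=snapshot(n)
    if n=='wrist':
        T=np.eye(4);T[:3,:3]=np.array(s['tcp_rot']);T[:3,3]=s['eef_pos']
        d['c2w']=T@np.array(d['tool_from_camera'])
    else: d['c2w']=np.linalg.inv(np.array(d['view']))
    return d
def save(d,f,crop=None,k=1):
    im=cv2.cvtColor(np.array(d['frame']),cv2.COLOR_RGB2BGR)
    if crop: x,y,w,h=crop; im=im[y:y+h,x:x+w]
    if k!=1: im=cv2.resize(im,None,fx=k,fy=k,interpolation=cv2.INTER_CUBIC)
    cv2.imwrite('pics/'+f,im)
def ray(d,u,v):
    r=d['c2w'][:3,:3]@np.array([(u-d['cx'])/d['fx'],(v-d['cy'])/d['fy'],1]); return d['c2w'][:3,3],r
def onz(d,u,v,z):
    o,r=ray(d,u,v); return (o+r*(z-o[2])/r[2]).round(1)
def proj(d,p):
    q=np.linalg.inv(d['c2w'])@np.append(p,1); return [round(d['fx']*q[0]/q[2]+d['cx'],1),round(d['fy']*q[1]/q[2]+d['cy'],1)]
E
python3 - <<'E'
from h import *
s=get_state();print(s['tcp_rot'],s['time_s'],s['width'])
for n in ['scene','side']:
    d=cam(n);save(d,n+'0.png');print(n,d['c2w'].round(2).tolist(),d['fx'],d['cx'],d['cy'])
E
```

```text
[[-9.68225354e-01  2.50078972e-01 -4.13467693e-04]
 [ 2.50079311e-01  9.68223795e-01 -1.73826227e-03]
 [-3.43735817e-05 -1.78642931e-03 -9.99998404e-01]] 0.0 93.97655042962795
scene [[0.58, -0.38, 0.72, -211.76], [-0.82, -0.29, 0.5, -537.69], [0.02, -0.88, -0.48, 559.82], [0.0, 0.0, 0.0, 1.0]] 422.83713786964756 326.41920334207146 198.07106865251896
side [[-1.0, -0.02, 0.05, 435.41], [-0.05, 0.48, -0.88, 1012.48], [-0.0, -0.88, -0.48, 697.69], [0.0, 0.0, 0.0, 1.0]] 443.710544996444 315.5116314859383 201.8009588849145
```

View pics/scene0.png

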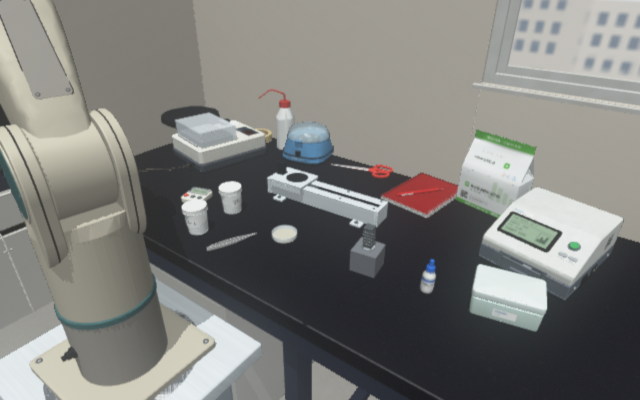

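View pics/side0.png

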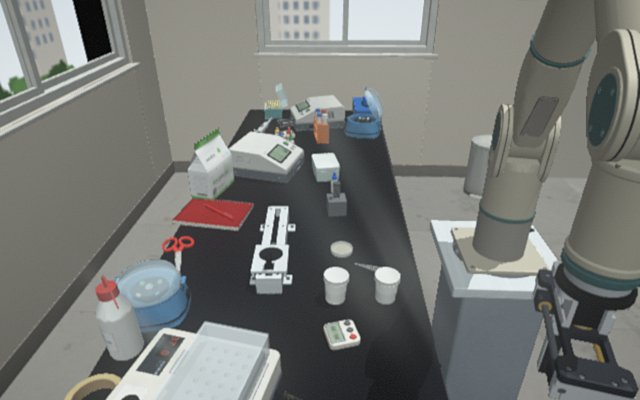

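Scene view: arm at the left; rail from (268,180) to (385,210), carriage at the left end with pad at about (296,178). Pin in its stand at (368,245), dish (285,233), dropper bottle (428,277). Sample-cup candidates: cup A (195,217) and cup B (231,197) in scene, which are (387,285) and (336,285) in side. I'll measure both to see which is farther.

Run:
```python
from h import *
d=cam('scene');save(d,'s1.png',(175,150,270,150),2.9)
e=cam('side');save(e,'e1.png',(235,160,175,150),4)
for n,c,l in [('scene',d,[(195,205),(231,186),(285,232),(369,228)]),('side',e,[(387,273),(336,273),(342,247),(336,175)])]:
  for p,z in zip(l,[70,70,14,98]): print(n,p,onz(c,*p,z), np.hypot(*onz(c,*p,z)[:2]))
```

```text
scene (195, 205) [315.7 199.7  70. ] 373.55933932910847
scene (231, 186) [433.8 204.8  70. ] 479.7139564365415
scene (285, 232) [417.1  14.7  14. ] 417.3589582122325
scene (369, 228) [ 432.9 -197.    98. ] 475.616873123736
side (387, 273) [316.  200.3  70. ] 374.1337862316099
side (336, 273) [431.7 205.5  70. ] 478.11624109624216
side (342, 247) [416.3  20.   14. ] 416.78014588029504
side (336, 175) [ 436.7 -255.1   98. ] 505.7498393474782
```

View pics/s1.png

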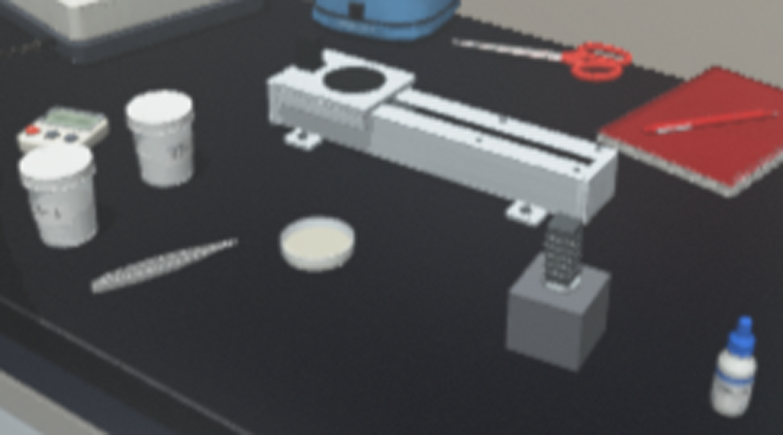

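View pics/e1.png

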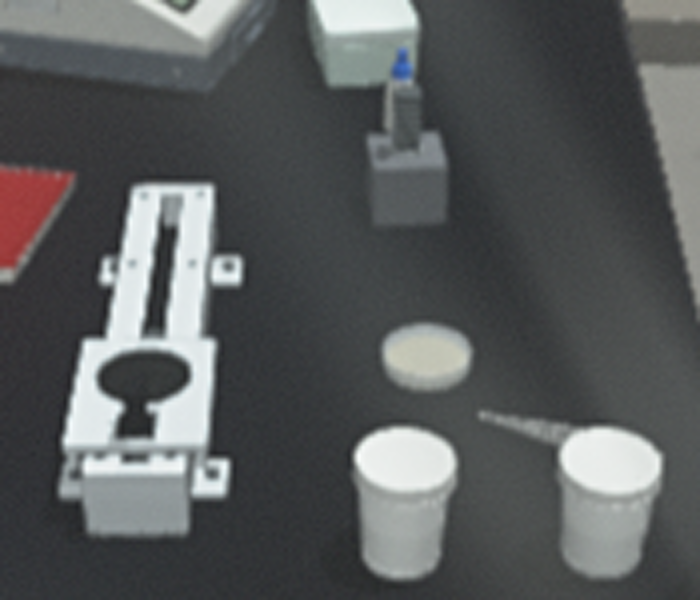

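Run:
```python
from h import *
d=cam('scene');e=cam('side')
S=lambda a,b:(a/2.9+175,b/2.9+150); E=lambda a,b:(a/4+235,b/4+160)
for n,s,t,z in [('pin',(566,222),(407,88),102),('pad',(354,79),(145,375),59),('cornerR',(617,148),(135,186),48),('cornerL',(583,182),(214,187),48),('dish',(318,238),(427,350),14),('bottle',(742,322),(402,52),74),('standtopL',(507,288),(447,137),50)]:
  print(n,onz(d,*S(*s),z),onz(e,*E(*t),z))
```

```text
pin [ 433.4 -199.2  102. ] [ 433.9 -197.2  102. ]
pad [592.  117.7  59. ] [591.8 122.2  59. ]
cornerR [ 639.7 -134.8   48. ] [ 635.1 -132.9   48. ]
cornerL [ 571.2 -139.7   48. ] [ 576. -134.   48.]
dish [416.4  15.2  14. ] [417.   22.4  14. ]
bottle [ 435.8 -332.5   74. ] [ 438.5 -321.2   74. ]
standtopL [ 405.4 -170.9   50. ] [ 401.8 -217.5   50. ]
```

Request:
play_rows(deltas=[{"twist":-7.25},{"twist":-7.25},{"dx":-45,"dy":-35},{"dx":-45,"dy":-35},{"dx":-45,"dy":-35},{"dx":-45,"dy":-35},{"dx":-45,"dy":-35},{"dx":-40,"dy":-45},{"dx":-35,"dy":-45},{"dx":-15,"dy":-45},{"dx":-15,"dy":-45},{"dx":0,"dy":-45}])

```text
$.deltas[0]: bad value
```

Run:
```python
from h import *
s=get_state();print(s['tcp_rot'].round(3) if hasattr(s['tcp_rot'],'round') else s['tcp_rot'],s['time_s'],s['eef_pos'],s['qpos'],s['force'])
d=cam('wrist');save(d,'w1.png');print(d['c2w'].round(2).tolist(),d['fx'])
```

```text
[[-0.968  0.25  -0.   ]
 [ 0.25   0.968 -0.001]
 [ 0.    -0.001 -1.   ]] 0.3 [162.51020311 629.15347389 205.16967205] [-79.28514699  36.02411772   2.20520531  86.95641765  -1.54659861
  57.08469327  -1.14495327] [-0.85998208  0.18467382  0.64899565]
[[0.25, 0.93, 0.28, 81.46], [0.97, -0.24, -0.07, 649.53], [0.0, 0.29, -0.96, 383.84], [0.0, 0.0, 0.0, 1.0]] 347.5545553316733
```

View pics/w1.png

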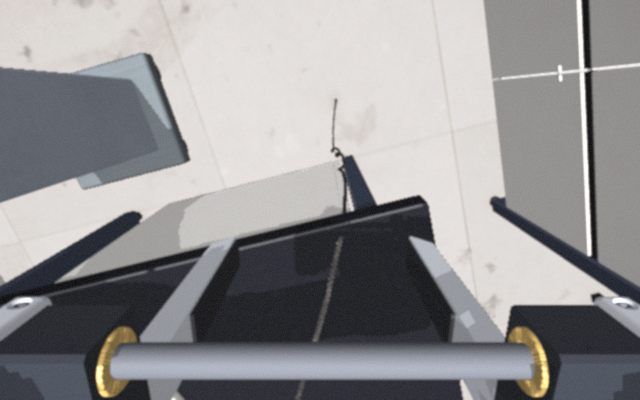

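The picture shows only bench edge and floor from the start pose; each row evidently needs all the keys.

Request:
play_rows(deltas=[{"dx":0,"dy":0,"dz":0,"twist":-7.25,"fingers":0},{"dx":0,"dy":0,"dz":0,"twist":-7.25,"fingers":0},{"dx":-45,"dy":-35,"dz":0,"twist":0,"fingers":0},{"dx":-45,"dy":-35,"dz":0,"twist":0,"fingers":0},{"dx":-45,"dy":-35,"dz":0,"twist":0,"fingers":0},{"dx":-45,"dy":-35,"dz":0,"twist":0,"fingers":0},{"dx":-45,"dy":-40,"dz":0,"twist":0,"fingers":0},{"dx":-40,"dy":-45,"dz":0,"twist":0,"fingers":0},{"dx":-35,"dy":-45,"dz":0,"twist":0,"fingers":0},{"dx":-20,"dy":-45,"dz":0,"twist":0,"fingers":0},{"dx":-20,"dy":-45,"dz":0,"twist":0,"fingers":0},{"dx":0,"dy":-45,"dz":0,"twist":0,"fingers":0}])

```text
time_s: 1.85
eef_pos: [504.3, 222.4, 205.5]
tcp_rot: [[-1.0, 0.002, 0.001], [0.002, 1.0, 0.0], [-0.001, 0.0, -1.0]]
force: [0.2, -0.4, 0.1]
width: 94.3
finger_force: 0.0
```

Request:
play_rows(deltas=[{"dx":0,"dy":-45,"dz":0,"twist":0,"fingers":0},{"dx":0,"dy":-45,"dz":0,"twist":0,"fingers":0},{"dx":0,"dy":-45,"dz":0,"twist":0,"fingers":0},{"dx":0,"dy":-45,"dz":0,"twist":0,"fingers":0},{"dx":0,"dy":-45,"dz":0,"twist":0,"fingers":0},{"dx":0,"dy":-40,"dz":0,"twist":0,"fingers":0},{"dx":0,"dy":0,"dz":0,"twist":0,"fingers":0}])

```text
time_s: 2.72
eef_pos: [502.5, -44.4, 205.6]
tcp_rot: [[-1.0, 0.006, 0.0], [0.006, 1.0, -0.002], [-0.0, -0.002, -1.0]]
force: [-0.3, 0.9, 0.3]
width: 94.1
finger_force: 0.0
```

Run:
```python
from h import *
d=cam('wrist');save(d,'w2.png')
for n,p in [('pin top',(433,-198,102)),('railend',(605,-135,48)),('pad',(592,120,59))]:print(n,proj(d,p))
```

```text
pin top [np.float64(128.2), np.float64(115.8)]
railend [np.float64(239.7), np.float64(276.0)]
pad [np.float64(481.7), np.float64(268.6)]
```

View pics/w2.png

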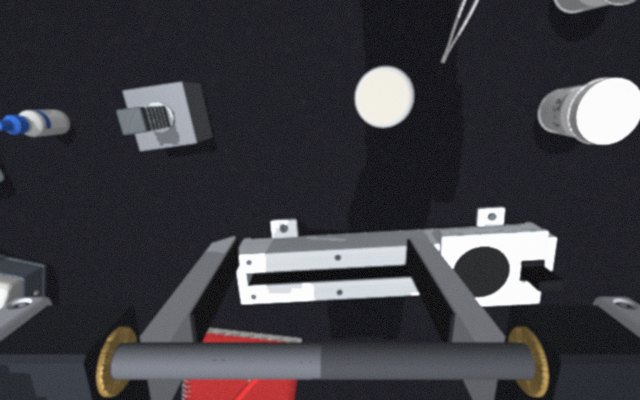

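Run:
```python
from h import *
d=cam('wrist');g=cv2.cvtColor(d['frame'],cv2.COLOR_RGB2GRAY)
for c in (262,275,300,320,360,390):
    b=(g[225:310,c]>150).astype(int);t=np.flatnonzero(np.diff(b))+225.5
    print(c,[ (float(v),onz(d,c,v,48)[:2].tolist()) for v in t])
# pad
m=((g<70)&True).astype(np.uint8);m[:,:450]=0;m[:,522:]=0;m[:238]=0;m[300:]=0
k=max(cv2.findContours(m,0,1)[0],key=cv2.contourArea);e=cv2.fitEllipse(k[:,0][k[:,0,0]<505]);print('pad',e,onz(d,*e[0],59))
for n,p,z in [('standtop',(123,91),50),('standtop2',(186,82),50),('st3',(139,150),50),('st4',(199,143),50),('fin',(540,275),92),('railL',(238,260),48)]:print(n,onz(d,*p,z))
save(d,'w2c.png',(100,65,125,100),6)
```

```text
262 [(250.5, [575.4, -106.0]), (272.5, [601.2, -107.4]), (284.5, [615.8, -108.2]), (302.5, [638.3, -109.4])]
275 [(237.5, [560.6, -91.7]), (251.5, [576.6, -92.4]), (270.5, [598.9, -93.3]), (283.5, [614.6, -94.0]), (302.5, [638.3, -95.0])]
300 [(250.5, [575.5, -65.9]), (269.5, [597.8, -66.4]), (282.5, [613.5, -66.8]), (301.5, [637.2, -67.3])]
320 [(249.5, [574.5, -44.8]), (268.5, [596.7, -44.9]), (281.5, [612.4, -45.0]), (299.5, [634.7, -45.1])]
360 [(247.5, [572.3, -2.6]), (266.5, [594.5, -2.0]), (279.5, [610.1, -1.6]), (297.5, [632.4, -1.0])]
390 [(245.5, [570.2, 28.9]), (264.5, [592.3, 30.0]), (277.5, [607.8, 30.8]), (295.5, [630.0, 32.0])]
pad ((479.99603271484375, 270.0771789550781), (45.704872131347656, 49.162654876708984), 105.42163848876953) [593.4 121.6  59. ]
standtop [ 414.2 -224.6   50. ]
standtop2 [ 406.6 -165.9   50. ]
st3 [ 468.4 -218.3   50. ]
st4 [ 461.9 -159.9   50. ]
fin [581.1 162.   92. ]
railL [ 586.3 -132.2   48. ]
```

View pics/w2c.png

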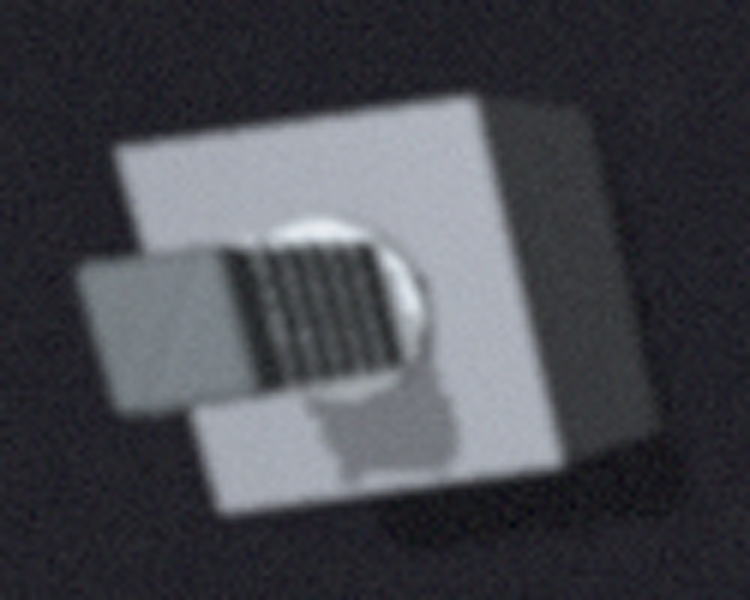

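Crop shows the pin's handle top centred at (167,333)/6 → image (127.8,120.5), the stand top corners at (115,145),(478,95),(562,467),(218,515) in the crop; handle and stand are aligned.

Run:
```python
from h import *
d=cam('wrist')
C=lambda a,b:(a/6+100,b/6+65)
q=[onz(d,*C(*p),50) for p in [(115,145),(478,95),(562,467),(218,515)]]
print(q,np.mean(q,0)); 
for a,b in [(0,1),(3,2)]: v=q[b]-q[a];print(np.degrees(np.arctan2(-v[0],v[1])),np.linalg.norm(v))
print('handle',[onz(d,*C(*p),102) for p in [(167,333)]])
s=get_state();print(s['eef_pos'],np.degrees(np.arctan2(s['tcp_rot'][0][1],s['tcp_rot'][1][1])))
```

```text
[array([ 413.2, -226.3,   50. ]), array([ 406. , -170.1,   50. ]), array([ 462.1, -163.4,   50. ]), array([ 469.7, -219.3,   50. ])] [ 437.75  -194.775   50.   ]
7.300615823879162 56.65933285876213
7.742295278975362 56.414271244074406
handle [array([ 437.7, -194.6,  102. ])]
[502.8203731  -39.33174366 205.50806344] -0.08166086966259567
```

Request:
play_rows(deltas=[{"dx":22,"dy":-40,"dz":0,"twist":0,"fingers":0},{"dx":22,"dy":-40,"dz":0,"twist":0,"fingers":0},{"dx":22,"dy":-40,"dz":0,"twist":0,"fingers":0},{"dx":1,"dy":-37,"dz":0,"twist":0,"fingers":0},{"dx":0,"dy":0,"dz":0,"twist":-7.5,"fingers":0},{"dx":0,"dy":0,"dz":0,"twist":0,"fingers":0},{"dx":0,"dy":0,"dz":0,"twist":0,"fingers":0},{"dx":0,"dy":0,"dz":0,"twist":0,"fingers":0}])

```text
time_s: 3.88
eef_pos: [436.1, -196.7, 205.4]
tcp_rot: [[-0.991, -0.131, -0.0], [-0.131, 0.991, 0.0], [0.0, 0.0, -1.0]]
force: [-0.1, -0.4, -0.6]
width: 93.8
finger_force: 0.0
```

Run:
```python
from h import *
d=cam('wrist');s=get_state();print(s['eef_pos'],np.degrees(np.arctan2(s['tcp_rot'][0][1],s['tcp_rot'][1][1])))
save(d,'w3.png')
for p in [(433.5,-198,102),(437.7,-194.7,102)]:print(proj(d,p))
```

```text
[ 435.99512843 -196.84414736  205.45438666] -7.550299933399728
[np.float64(321.6), np.float64(195.9)]
[np.float64(324.8), np.float64(201.1)]
```

View pics/w3.png

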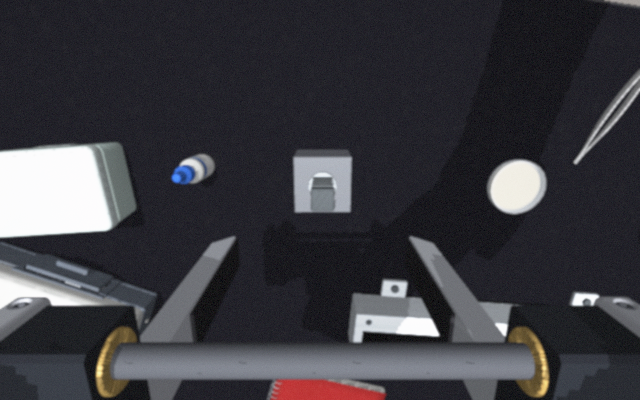

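Picture: handle top at (322.5,200), stand aligned with the tool; the grasp is centred within about 1 mm. Going down.

Request:
play_rows(deltas=[{"dx":0,"dy":0,"dz":30,"twist":0,"fingers":0},{"dx":0,"dy":0,"dz":30,"twist":0,"fingers":0},{"dx":0,"dy":0,"dz":30,"twist":0,"fingers":0},{"dx":0,"dy":0,"dz":25,"twist":0,"fingers":0},{"dx":0,"dy":0,"dz":20,"twist":0,"fingers":0},{"dx":0,"dy":0,"dz":8,"twist":0,"fingers":0},{"dx":0,"dy":0,"dz":0,"twist":0,"fingers":1},{"dx":0,"dy":0,"dz":0,"twist":0,"fingers":1},{"dx":0,"dy":0,"dz":0,"twist":0,"fingers":1},{"dx":0,"dy":0,"dz":0,"twist":0,"fingers":1},{"dx":0,"dy":0,"dz":0,"twist":0,"fingers":1},{"dx":0,"dy":0,"dz":0,"twist":0,"fingers":1}])

```text
time_s: 5.42
eef_pos: [435.8, -197.6, 62.5]
tcp_rot: [[-0.991, -0.131, 0.0], [-0.131, 0.991, -0.0], [-0.0, -0.0, -1.0]]
force: [0.1, 0.0, -0.4]
width: 37.6
finger_force: 0.0
```

Request:
play_rows(deltas=[{"dx":0,"dy":0,"dz":0,"twist":0,"fingers":1},{"dx":0,"dy":0,"dz":0,"twist":0,"fingers":1},{"dx":0,"dy":0,"dz":0,"twist":0,"fingers":1},{"dx":0,"dy":0,"dz":0,"twist":0,"fingers":1},{"dx":0,"dy":0,"dz":0,"twist":0,"fingers":1},{"dx":0,"dy":0,"dz":0,"twist":0,"fingers":1}])

```text
time_s: 6.18
eef_pos: [435.7, -197.4, 62.4]
tcp_rot: [[-0.991, -0.131, -0.0], [-0.131, 0.991, 0.0], [0.0, 0.0, -1.0]]
force: [0.2, -0.2, 0.7]
width: 19.6
finger_force: 30.0
```

Request:
play_rows(deltas=[{"dx":0,"dy":0,"dz":-15,"twist":0,"fingers":1},{"dx":0,"dy":0,"dz":-20,"twist":0,"fingers":1},{"dx":0,"dy":0,"dz":-25,"twist":0,"fingers":1},{"dx":0,"dy":0,"dz":-25,"twist":4,"fingers":1},{"dx":0,"dy":0,"dz":0,"twist":0,"fingers":1}])

```text
time_s: 6.8
eef_pos: [437.2, -198.3, 149.5]
tcp_rot: [[-0.998, -0.062, 0.004], [-0.062, 0.998, -0.002], [-0.004, -0.002, -1.0]]
force: [-0.1, -0.8, -1.7]
width: 19.5
finger_force: 30.0
```

Run:
```python
from h import *
s=get_state();print(s['eef_pos'],s['width'],s['finger_force'],s['force'],np.degrees(np.arctan2(s['tcp_rot'][0][1],s['tcp_rot'][1][1])))
# target above track start, tool axes
t=np.array([607.9,-99.0,0]);R=np.array(s['tcp_rot']);dl=t-s['eef_pos'];dl[2]=0;print(R.T@dl)
```

```text
[ 437.15072133 -198.32302894  149.52951407] 19.514388599169255 29.999981224536896 [-0.07609928 -0.83036013 -1.6895625 ] -3.5344985415765926
[-176.54696792   88.6072645     0.54867058]
```

Request:
play_rows(deltas=[{"dx":-35,"dy":20,"dz":0,"twist":0,"fingers":1},{"dx":-40,"dy":20,"dz":0,"twist":0,"fingers":1},{"dx":-40,"dy":20,"dz":0,"twist":0,"fingers":1},{"dx":-40,"dy":20,"dz":0,"twist":0,"fingers":1},{"dx":-21.5,"dy":8.5,"dz":15,"twist":0,"fingers":1},{"dx":0,"dy":0,"dz":17,"twist":0,"fingers":1},{"dx":0,"dy":0,"dz":0,"twist":0,"fingers":1},{"dx":0,"dy":0,"dz":0,"twist":0,"fingers":1}])

```text
time_s: 7.8
eef_pos: [605.3, -99.6, 115.4]
tcp_rot: [[-0.998, -0.06, -0.001], [-0.06, 0.998, -0.0], [0.001, -0.0, -1.0]]
force: [0.0, 0.1, -0.2]
width: 19.7
finger_force: 30.0
```

Run:
```python
from h import *
s=get_state();print(s['eef_pos'])
e=cam('side');save(e,'e2.png',(225,130,120,90),6.6)
d=cam('scene');save(d,'s2.png',(330,130,90,90),6.6)
p=np.array(s['eef_pos'])
a=cv2.imread('pics/e2.png');b=cv2.imread('pics/s2.png');im=np.hstack([cv2.resize(a,(480,360)),cv2.resize(b,(320,320)) if 0 else cv2.copyMakeBorder(cv2.resize(b,(320,320)),0,40,0,0,0)]);cv2.imwrite('pics/both.png',im)
print(proj(e,p-[0,0,53]),proj(d,p-[0,0,53]))
```

```text
[605.30797483 -99.62096512 115.3772439 ]
[np.float64(277.1), np.float64(208.0)] [np.float64(369.1), np.float64(197.2)]
```

View pics/both.png

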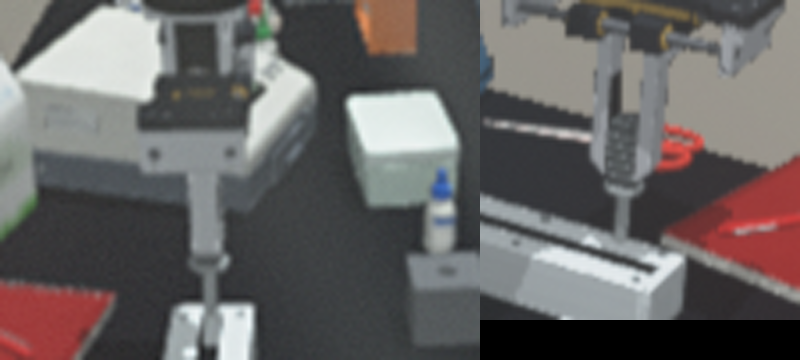

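The left half (side) shows the pin's stem at crop (210,290) above the light track end, slightly right (low x) of the slot's centre ~(207,345); the right half (scene) shows the tip just over the rail's -y end.

Run:
```python
from h import *
e=cam('side');g=cv2.cvtColor(e['frame'],cv2.COLOR_RGB2GRAY)
for v in (222,226,230,234,238):
    r=g[v,255:305].astype(int); print(v,r[5:40].tolist())
    t=[c for c in np.flatnonzero(np.diff((r>130).astype(int)))+255.5]
    print([(float(c),onz(e,c,v,48)[:2].tolist()) for c in t])
p=np.array(get_state()['eef_pos'])
for v in (200,203,205): print(v,g[v,265:292].tolist())
print(proj(e,p-[0,0,53]),proj(e,p-[0,0,40]))
```

```text
222 [44, 42, 46, 41, 47, 102, 160, 167, 163, 162, 165, 171, 163, 100, 45, 47, 56, 46, 89, 161, 172, 168, 165, 173, 196, 202, 188, 134, 84, 52, 44, 46, 48, 46, 51]
[(265.5, [631.6, -44.3]), (272.5, [612.0, -45.1]), (278.5, [595.1, -45.9]), (287.5, [569.8, -47.0])]
226 [93, 148, 114, 81, 104, 157, 158, 132, 131, 155, 167, 169, 141, 78, 41, 53, 50, 52, 102, 159, 168, 159, 132, 131, 157, 162, 118, 137, 209, 227, 180, 114, 106, 167, 220]
[(260.5, [642.3, -22.6]), (261.5, [639.5, -22.7]), (264.5, [631.2, -23.1]), (272.5, [609.1, -24.0]), (278.5, [592.5, -24.8]), (285.5, [573.1, -25.6]), (286.5, [570.4, -25.7]), (290.5, [559.3, -26.2]), (292.5, [553.8, -26.5]), (295.5, [545.5, -26.8])]
230 [124, 154, 153, 153, 162, 166, 163, 165, 164, 164, 171, 162, 93, 37, 44, 43, 43, 83, 149, 165, 167, 165, 165, 166, 170, 165, 112, 121, 182, 193, 193, 194, 194, 197, 182]
[(260.5, [639.0, -2.1]), (271.5, [609.0, -3.4]), (277.5, [592.7, -4.1]), (285.5, [570.9, -5.1]), (287.5, [565.4, -5.3]), (294.5, [546.4, -6.2])]
234 [44, 43, 64, 120, 163, 166, 164, 164, 169, 170, 163, 116, 60, 40, 44, 46, 53, 102, 160, 1
[... 152 characters left out ...]
[568.7, 14.8])]
238 [40, 44, 134, 234, 239, 230, 210, 176, 167, 169, 161, 92, 38, 43, 44, 43, 90, 164, 169, 165, 165, 165, 166, 172, 163, 113, 89, 63, 50, 49, 51, 50, 51, 50, 50]
[(261.5, [630.1, 37.0]), (270.5, [606.3, 35.9]), (276.5, [590.4, 35.2]), (284.5, [569.2, 34.3])]
200 [51, 54, 50, 53, 55, 54, 52, 51, 51, 54, 90, 118, 118, 98, 64, 50, 54, 55, 52, 54, 58, 55, 56, 59, 58, 60, 59]
203 [53, 52, 53, 50, 53, 52, 51, 49, 48, 52, 81, 118, 123, 104, 68, 45, 48, 54, 54, 52, 50, 56, 56, 56, 58, 55, 60]
205 [54, 51, 51, 51, 63, 76, 90, 96, 96, 92, 93, 115, 121, 104, 84, 88, 88, 89, 90, 89, 90, 94, 89, 66, 53, 56, 54]
[np.float64(276.7), np.float64(207.9)] [np.float64(276.5), np.float64(203.9)]
```

Request:
play_rows(deltas=[{"dx":-2,"dy":0,"dz":0,"twist":0,"fingers":1},{"dx":0,"dy":0,"dz":8,"twist":0,"fingers":1},{"dx":0,"dy":0,"dz":5,"twist":0,"fingers":1},{"dx":0,"dy":0,"dz":4,"twist":0,"fingers":1},{"dx":0,"dy":0,"dz":4,"twist":0,"fingers":1},{"dx":0,"dy":0,"dz":0,"twist":0,"fingers":1}])

```text
time_s: 8.7
eef_pos: [608.2, -98.3, 94.0]
tcp_rot: [[-0.998, -0.061, -0.001], [-0.061, 0.998, 0.0], [0.001, 0.0, -1.0]]
force: [-0.1, -0.0, -1.0]
width: 19.8
finger_force: 30.0
```

Request:
play_rows(deltas=[{"dx":0,"dy":0,"dz":5,"twist":0,"fingers":1},{"dx":0,"dy":0,"dz":5,"twist":0,"fingers":1},{"dx":0,"dy":0,"dz":5,"twist":0,"fingers":1},{"dx":0,"dy":0,"dz":2,"twist":0,"fingers":1},{"dx":0,"dy":0,"dz":2,"twist":0,"fingers":1},{"dx":0,"dy":0,"dz":0,"twist":0,"fingers":1}])

```text
time_s: 9.45
eef_pos: [608.4, -98.3, 75.4]
tcp_rot: [[-0.998, -0.061, -0.0], [-0.061, 0.998, 0.0], [0.0, 0.0, -1.0]]
force: [-0.1, -0.2, -1.1]
width: 19.8
finger_force: 30.0
```

Request:
play_rows(deltas=[{"dx":0,"dy":0,"dz":1,"twist":0,"fingers":1},{"dx":0,"dy":0,"dz":0.5,"twist":0,"fingers":1},{"dx":0,"dy":0,"dz":0,"twist":0,"fingers":1}])

```text
time_s: 9.82
eef_pos: [608.5, -98.3, 74.0]
tcp_rot: [[-0.998, -0.061, 0.0], [-0.061, 0.998, -0.0], [-0.0, -0.0, -1.0]]
force: [-0.4, 0.1, -1.1]
width: 19.7
finger_force: 30.0
```

Request:
play_rows(deltas=[{"dx":0,"dy":0,"dz":1,"twist":0,"fingers":1},{"dx":0,"dy":0,"dz":0.5,"twist":0,"fingers":1},{"dx":0,"dy":0,"dz":0,"twist":0,"fingers":1}])

```text
time_s: 10.2
eef_pos: [608.7, -98.3, 73.3]
tcp_rot: [[-0.998, -0.061, 0.001], [-0.061, 0.998, -0.0], [-0.001, -0.0, -1.0]]
force: [-2.2, 0.0, 4.9]
width: 19.7
finger_force: 30.0
```

Request:
play_rows(deltas=[{"dx":0,"dy":0,"dz":0.5,"twist":0,"fingers":1},{"dx":0,"dy":0,"dz":0.5,"twist":0,"fingers":1},{"dx":0,"dy":0,"dz":0,"twist":0,"fingers":1}])

```text
time_s: 10.58
eef_pos: [608.8, -98.3, 73.1]
tcp_rot: [[-0.998, -0.061, 0.001], [-0.061, 0.998, -0.0], [-0.001, -0.0, -1.0]]
force: [-2.6, 0.6, 11.3]
width: 20.2
finger_force: 30.0
```

Request:
play_rows(deltas=[{"dx":0.5,"dy":3,"dz":0,"twist":0,"fingers":1},{"dx":0,"dy":4,"dz":0,"twist":0,"fingers":1},{"dx":0,"dy":4,"dz":0,"twist":0,"fingers":1},{"dx":0,"dy":4,"dz":0,"twist":0,"fingers":1},{"dx":0,"dy":4,"dz":0,"twist":0,"fingers":1},{"dx":0,"dy":4,"dz":0,"twist":0,"fingers":1},{"dx":0,"dy":4,"dz":0,"twist":0,"fingers":1},{"dx":0,"dy":4,"dz":0,"twist":0,"fingers":1},{"dx":0,"dy":4,"dz":0,"twist":0,"fingers":1},{"dx":0,"dy":3,"dz":0,"twist":0,"fingers":1},{"dx":0,"dy":0,"dz":0,"twist":0,"fingers":1}])

```text
time_s: 11.95
eef_pos: [607.8, -63.3, 73.2]
tcp_rot: [[-0.998, -0.06, 0.005], [-0.06, 0.998, -0.004], [-0.005, -0.004, -1.0]]
force: [0.4, -4.2, 6.7]
width: 20.1
finger_force: 30.0
```

Request:
play_rows(deltas=[{"dx":1.5,"dy":2,"dz":0.5,"twist":0,"fingers":1},{"dx":0,"dy":2,"dz":0,"twist":0,"fingers":1},{"dx":0,"dy":0,"dz":0,"twist":0,"fingers":1}])

```text
time_s: 12.32
eef_pos: [606.9, -60.2, 73.1]
tcp_rot: [[-0.998, -0.06, 0.007], [-0.06, 0.998, -0.004], [-0.006, -0.005, -1.0]]
force: [1.1, -4.8, 7.7]
width: 19.5
finger_force: 30.0
```

Request:
play_rows(deltas=[{"dx":0,"dy":2,"dz":0,"twist":0,"fingers":1},{"dx":0,"dy":2,"dz":0,"twist":0,"fingers":1}])

```text
time_s: 12.58
eef_pos: [606.6, -57.0, 73.1]
tcp_rot: [[-0.998, -0.059, 0.006], [-0.059, 0.998, -0.005], [-0.006, -0.006, -1.0]]
force: [0.2, -5.8, 8.8]
width: 19.9
finger_force: 30.0
```

Request:
play_rows(deltas=[{"dx":0,"dy":2,"dz":0,"twist":0,"fingers":1},{"dx":0,"dy":2,"dz":0,"twist":0,"fingers":1}])

```text
time_s: 12.82
eef_pos: [606.2, -53.1, 73.1]
tcp_rot: [[-0.998, -0.059, 0.006], [-0.059, 0.998, -0.005], [-0.006, -0.006, -1.0]]
force: [0.2, -6.6, 9.0]
width: 19.7
finger_force: 30.0
```

Request:
play_rows(deltas=[{"dx":0,"dy":2,"dz":0,"twist":0,"fingers":1},{"dx":0,"dy":2,"dz":0,"twist":0,"fingers":1}])

```text
time_s: 13.08
eef_pos: [606.0, -49.2, 73.2]
tcp_rot: [[-0.998, -0.059, 0.006], [-0.059, 0.998, -0.005], [-0.006, -0.006, -1.0]]
force: [0.6, -6.4, 8.7]
width: 19.6
finger_force: 30.0
```

Request:
play_rows(deltas=[{"dx":0.3,"dy":1.5,"dz":0.3,"twist":0,"fingers":1},{"dx":0,"dy":1.5,"dz":0,"twist":0,"fingers":1}])

```text
time_s: 13.32
eef_pos: [605.7, -46.7, 73.1]
tcp_rot: [[-0.998, -0.059, 0.007], [-0.059, 0.998, -0.006], [-0.006, -0.006, -1.0]]
force: [0.1, -6.8, 9.6]
width: 19.9
finger_force: 30.0
```

Request:
play_rows(deltas=[{"dx":0,"dy":1.5,"dz":0,"twist":0,"fingers":1},{"dx":0,"dy":1.5,"dz":0,"twist":0,"fingers":1}])

```text
time_s: 13.58
eef_pos: [605.6, -43.6, 73.1]
tcp_rot: [[-0.998, -0.059, 0.007], [-0.059, 0.998, -0.006], [-0.006, -0.006, -1.0]]
force: [-0.2, -8.0, 9.6]
width: 19.8
finger_force: 30.0
```

Request:
play_rows(deltas=[{"dx":0,"dy":1.5,"dz":0,"twist":0,"fingers":1},{"dx":0,"dy":1.5,"dz":0,"twist":0,"fingers":1}])

```text
time_s: 13.82
eef_pos: [605.4, -40.7, 73.1]
tcp_rot: [[-0.998, -0.059, 0.007], [-0.059, 0.998, -0.006], [-0.006, -0.006, -1.0]]
force: [0.3, -8.5, 10.0]
width: 20.0
finger_force: 30.0
```

Request:
play_rows(deltas=[{"dx":0,"dy":1.5,"dz":0,"twist":0,"fingers":1},{"dx":0,"dy":1.5,"dz":0,"twist":0,"fingers":1}])

```text
time_s: 14.08
eef_pos: [605.2, -37.7, 73.1]
tcp_rot: [[-0.998, -0.059, 0.007], [-0.059, 0.998, -0.006], [-0.006, -0.006, -1.0]]
force: [0.9, -7.8, 10.2]
width: 20.2
finger_force: 30.0
```

Request:
play_rows(deltas=[{"dx":0,"dy":1.5,"dz":0,"twist":0,"fingers":1},{"dx":0,"dy":1.5,"dz":0,"twist":0,"fingers":1}])

```text
time_s: 14.32
eef_pos: [605.0, -34.7, 73.1]
tcp_rot: [[-0.998, -0.059, 0.007], [-0.059, 0.998, -0.006], [-0.006, -0.006, -1.0]]
force: [0.4, -7.3, 10.0]
width: 19.4
finger_force: 30.0
```

Request:
play_rows(deltas=[{"dx":1,"dy":1.5,"dz":0,"twist":0,"fingers":1},{"dx":0,"dy":1.5,"dz":0,"twist":0,"fingers":1}])

```text
time_s: 14.58
eef_pos: [604.2, -31.3, 73.1]
tcp_rot: [[-0.998, -0.059, 0.008], [-0.059, 0.998, -0.005], [-0.007, -0.006, -1.0]]
force: [0.8, -5.8, 10.3]
width: 19.6
finger_force: 30.0
```

Request:
play_rows(deltas=[{"dx":0,"dy":1.5,"dz":0,"twist":0,"fingers":1},{"dx":0,"dy":1.5,"dz":0,"twist":0,"fingers":1}])

```text
time_s: 14.82
eef_pos: [604.0, -28.5, 73.1]
tcp_rot: [[-0.998, -0.059, 0.007], [-0.059, 0.998, -0.005], [-0.007, -0.006, -1.0]]
force: [0.8, -5.4, 10.0]
width: 19.9
finger_force: 30.0
```

Request:
play_rows(deltas=[{"dx":0,"dy":1.5,"dz":0,"twist":0,"fingers":1},{"dx":0,"dy":1.5,"dz":0,"twist":0,"fingers":1}])

```text
time_s: 15.08
eef_pos: [603.6, -25.6, 73.1]
tcp_rot: [[-0.998, -0.059, 0.007], [-0.059, 0.998, -0.006], [-0.007, -0.006, -1.0]]
force: [0.9, -6.1, 10.2]
width: 19.7
finger_force: 30.0
```

Request:
play_rows(deltas=[{"dx":0,"dy":1.5,"dz":0,"twist":0,"fingers":1},{"dx":0,"dy":1.5,"dz":0,"twist":0,"fingers":1}])

```text
time_s: 15.32
eef_pos: [603.4, -22.7, 73.1]
tcp_rot: [[-0.998, -0.059, 0.007], [-0.059, 0.998, -0.006], [-0.007, -0.006, -1.0]]
force: [1.0, -6.4, 9.9]
width: 19.9
finger_force: 30.0
```

Request:
play_rows(deltas=[{"dx":0,"dy":1.5,"dz":0,"twist":0,"fingers":1},{"dx":0,"dy":1.5,"dz":0,"twist":0,"fingers":1}])

```text
time_s: 15.58
eef_pos: [603.2, -19.7, 73.1]
tcp_rot: [[-0.998, -0.059, 0.007], [-0.059, 0.998, -0.006], [-0.006, -0.006, -1.0]]
force: [0.9, -6.8, 10.3]
width: 20.1
finger_force: 30.0
```

Request:
play_rows(deltas=[{"dx":0.2,"dy":1.5,"dz":0,"twist":0,"fingers":1},{"dx":0,"dy":1.5,"dz":0,"twist":0,"fingers":1}])

```text
time_s: 15.82
eef_pos: [602.9, -16.6, 73.1]
tcp_rot: [[-0.998, -0.059, 0.007], [-0.059, 0.998, -0.005], [-0.007, -0.006, -1.0]]
force: [0.9, -6.7, 10.4]
width: 19.6
finger_force: 30.0
```

Request:
play_rows(deltas=[{"dx":0,"dy":1.5,"dz":0,"twist":0,"fingers":1},{"dx":0,"dy":1.5,"dz":0,"twist":0,"fingers":1}])

```text
time_s: 16.08
eef_pos: [602.6, -13.7, 73.1]
tcp_rot: [[-0.998, -0.059, 0.007], [-0.059, 0.998, -0.006], [-0.006, -0.006, -1.0]]
force: [0.5, -7.5, 10.1]
width: 19.8
finger_force: 30.0
```

Request:
play_rows(deltas=[{"dx":0,"dy":1.5,"dz":0,"twist":0,"fingers":1},{"dx":0,"dy":1.5,"dz":0,"twist":0,"fingers":1}])

```text
time_s: 16.32
eef_pos: [602.4, -10.8, 73.1]
tcp_rot: [[-0.998, -0.059, 0.007], [-0.059, 0.998, -0.006], [-0.006, -0.006, -1.0]]
force: [0.1, -8.1, 9.8]
width: 19.8
finger_force: 30.0
```

Request:
play_rows(deltas=[{"dx":0,"dy":1.5,"dz":0,"twist":0,"fingers":1},{"dx":0,"dy":1.5,"dz":0,"twist":0,"fingers":1}])

```text
time_s: 16.58
eef_pos: [602.3, -7.8, 73.1]
tcp_rot: [[-0.998, -0.059, 0.007], [-0.059, 0.998, -0.006], [-0.006, -0.006, -1.0]]
force: [0.3, -6.4, 10.7]
width: 19.9
finger_force: 30.0
```

Request:
play_rows(deltas=[{"dx":0,"dy":1.5,"dz":0,"twist":0,"fingers":1},{"dx":0,"dy":1.5,"dz":0,"twist":0,"fingers":1}])

```text
time_s: 16.82
eef_pos: [602.0, -4.8, 73.1]
tcp_rot: [[-0.998, -0.059, 0.007], [-0.059, 0.998, -0.006], [-0.006, -0.006, -1.0]]
force: [1.2, -8.8, 10.0]
width: 19.9
finger_force: 30.0
```

Request:
play_rows(deltas=[{"dx":0.2,"dy":1.5,"dz":0,"twist":0,"fingers":1},{"dx":0,"dy":1.5,"dz":0,"twist":0,"fingers":1}])

```text
time_s: 17.08
eef_pos: [601.8, -1.7, 73.1]
tcp_rot: [[-0.998, -0.059, 0.007], [-0.059, 0.998, -0.006], [-0.006, -0.006, -1.0]]
force: [1.1, -7.8, 10.8]
width: 19.9
finger_force: 30.0
```

Request:
play_rows(deltas=[{"dx":0,"dy":1.5,"dz":0,"twist":0,"fingers":1},{"dx":0,"dy":1.5,"dz":0,"twist":0,"fingers":1}])

```text
time_s: 17.32
eef_pos: [601.5, 1.2, 73.1]
tcp_rot: [[-0.998, -0.059, 0.007], [-0.059, 0.998, -0.006], [-0.006, -0.006, -1.0]]
force: [0.9, -7.9, 10.9]
width: 19.9
finger_force: 30.0
```

Request:
play_rows(deltas=[{"dx":0,"dy":1.5,"dz":0,"twist":0,"fingers":1},{"dx":0,"dy":1.5,"dz":0,"twist":0,"fingers":1}])

```text
time_s: 17.58
eef_pos: [601.3, 4.2, 73.1]
tcp_rot: [[-0.998, -0.059, 0.007], [-0.059, 0.998, -0.006], [-0.006, -0.006, -1.0]]
force: [1.2, -7.1, 11.0]
width: 20.2
finger_force: 30.0
```

Request:
play_rows(deltas=[{"dx":0,"dy":1.5,"dz":0,"twist":0,"fingers":1},{"dx":0,"dy":1.5,"dz":0,"twist":0,"fingers":1}])

```text
time_s: 17.82
eef_pos: [601.1, 7.4, 73.0]
tcp_rot: [[-0.998, -0.059, 0.007], [-0.059, 0.998, -0.005], [-0.006, -0.006, -1.0]]
force: [1.1, -7.0, 9.9]
width: 19.8
finger_force: 30.0
```

Request:
play_rows(deltas=[{"dx":0,"dy":1.5,"dz":0,"twist":0,"fingers":1},{"dx":0,"dy":1.5,"dz":0,"twist":0,"fingers":1}])

```text
time_s: 18.08
eef_pos: [597.9, 15.1, 70.8]
tcp_rot: [[-0.998, -0.061, 0.0], [-0.061, 0.998, 0.0], [-0.0, 0.0, -1.0]]
force: [-0.2, 0.9, -2.4]
width: 19.7
finger_force: 30.0
```

It dropped (z 73.1 → 70.8, force gone). Now I lower it gently into the groove.

Request:
play_rows(deltas=[{"dx":-2,"dy":0,"dz":1,"twist":0,"fingers":1},{"dx":0,"dy":0,"dz":1,"twist":0,"fingers":1},{"dx":0,"dy":0,"dz":0,"twist":0,"fingers":1}])

```text
time_s: 18.45
eef_pos: [599.4, 15.6, 68.2]
tcp_rot: [[-0.998, -0.062, -0.001], [-0.062, 0.998, 0.0], [0.001, 0.0, -1.0]]
force: [0.2, -0.7, -1.4]
width: 19.6
finger_force: 30.0
```

Request:
play_rows(deltas=[{"dx":0,"dy":0,"dz":1,"twist":0,"fingers":1},{"dx":0,"dy":0,"dz":1,"twist":0,"fingers":1},{"dx":0,"dy":0,"dz":0,"twist":0,"fingers":1}])

```text
time_s: 18.82
eef_pos: [599.7, 15.4, 66.5]
tcp_rot: [[-0.998, -0.061, -0.0], [-0.061, 0.998, 0.0], [0.0, 0.0, -1.0]]
force: [0.1, -0.3, -1.5]
width: 19.9
finger_force: 30.0
```

Free. The collar seats at TCP ≈ 60; going down in small steps.

Request:
play_rows(deltas=[{"dx":0,"dy":0,"dz":1.5,"twist":0,"fingers":1},{"dx":0,"dy":0,"dz":1.5,"twist":0,"fingers":1},{"dx":0,"dy":0,"dz":1.5,"twist":0,"fingers":1},{"dx":0,"dy":0,"dz":0,"twist":0,"fingers":1}])

```text
time_s: 19.32
eef_pos: [599.7, 15.4, 62.0]
tcp_rot: [[-0.998, -0.061, -0.0], [-0.061, 0.998, 0.0], [0.0, 0.0, -1.0]]
force: [-0.5, 0.4, -1.2]
width: 19.9
finger_force: 30.0
```

Request:
play_rows(deltas=[{"dx":0,"dy":0,"dz":1,"twist":0,"fingers":1},{"dx":0,"dy":0,"dz":1,"twist":0,"fingers":1},{"dx":0,"dy":0,"dz":0,"twist":0,"fingers":1}])

```text
time_s: 19.7
eef_pos: [599.9, 15.4, 60.5]
tcp_rot: [[-0.998, -0.061, 0.0], [-0.061, 0.998, 0.0], [-0.0, 0.0, -1.0]]
force: [-1.2, -0.3, 2.1]
width: 20.1
finger_force: 30.0
```

Request:
play_rows(deltas=[{"dx":0,"dy":0,"dz":0.5,"twist":0,"fingers":1},{"dx":0,"dy":0,"dz":0,"twist":0,"fingers":0.6},{"dx":0,"dy":0,"dz":0,"twist":0,"fingers":0.6},{"dx":0,"dy":0,"dz":0,"twist":0,"fingers":0.6},{"dx":0,"dy":0,"dz":0,"twist":0,"fingers":0.6}])

```text
time_s: 20.32
eef_pos: [599.8, 15.4, 59.5]
tcp_rot: [[-0.998, -0.061, -0.0], [-0.061, 0.998, 0.0], [0.0, 0.0, -1.0]]
force: [0.4, 0.0, -0.4]
width: 37.6
finger_force: 0.0
```

Request:
play_rows(deltas=[{"dx":0,"dy":0,"dz":-15,"twist":0,"fingers":0.6},{"dx":0,"dy":0,"dz":-25,"twist":0,"fingers":0.6},{"dx":0,"dy":0,"dz":-30,"twist":0,"fingers":0.6},{"dx":0,"dy":0,"dz":-30,"twist":0,"fingers":0.6},{"dx":0,"dy":20,"dz":0,"twist":0,"fingers":1},{"dx":0,"dy":35,"dz":0,"twist":0,"fingers":1},{"dx":0,"dy":35,"dz":0,"twist":0,"fingers":1},{"dx":0,"dy":35,"dz":0,"twist":0,"fingers":1},{"dx":0,"dy":35,"dz":0,"twist":0,"fingers":1},{"dx":0,"dy":35,"dz":0,"twist":0,"fingers":1},{"dx":0,"dy":25,"dz":0,"twist":0,"fingers":1},{"dx":0,"dy":0,"dz":0,"twist":0,"fingers":1}])

```text
time_s: 21.82
eef_pos: [584.5, 238.8, 158.9]
tcp_rot: [[-0.998, -0.067, -0.002], [-0.067, 0.998, 0.001], [0.002, 0.002, -1.0]]
force: [-0.8, -0.1, -0.4]
width: 0.6
finger_force: 0.0
```

Run:
```python
from h import *
s=get_state();print(s['eef_pos'],s['width'],s['qpos'])
e=cam('side');d=cam('scene');w=cam('wrist')
a=np.hstack([cv2.resize(e['frame'][160:310,225:345],(320,400)),cv2.resize(d['frame'][150:240,255:400],(480,298)) if 0 else cv2.copyMakeBorder(cv2.resize(d['frame'][150:240,255:400],(480,298)),0,102,0,0,0)])
cv2.imwrite('pics/chk.png',a[:,:,::-1])
# pin axis predicted with tip at 7
p=np.array([599.9,15.4,0]);print('pin handle top/bot',[proj(c,p+[0,0,z]) for c in (e,d) for z in (100,52)])
print('fin top pred',[proj(c,(590.3,173.5,92)) for c in (e,d,w)], 'pad',[proj(c,(593.4,121.6,59)) for c in (e,d,w)])
```

```text
[584.5032574  238.77742259 158.85650545] 0.5896883422130297 [-26.58610121  37.37370073   3.12585869  92.85691056  -2.63146227
  49.90364498  71.42172422]
pin handle top/bot [[np.float64(273.0), np.float64(217.2)], [np.float64(273.8), np.float64(232.6)], [np.float64(330.0), np.float64(172.2)], [np.float64(329.6), np.float64(188.9)]]
fin top pred [[np.float64(268.1), np.float64(255.0)], [np.float64(280.5), np.float64(161.3)], [np.float64(241.5), np.float64(213.9)]] pad [[np.float64(270.6), np.float64(253.6)], [np.float64(296.3), np.float64(176.7)], [np.float64(188.3), np.float64(201.0)]]
```

View pics/chk.png

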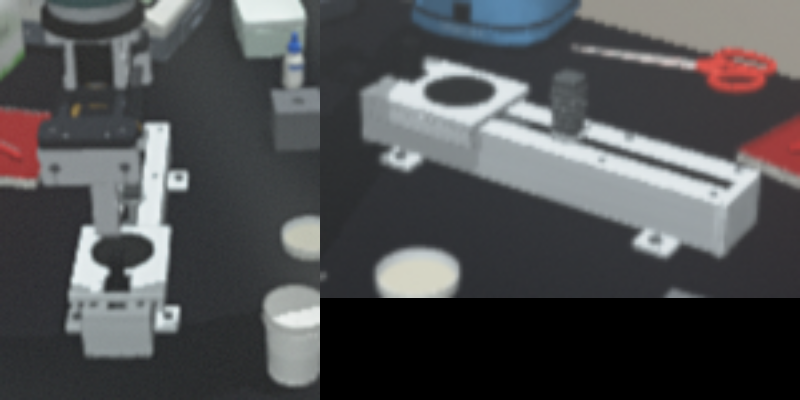

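The pin stands upright in the groove with its collar on the rail (side crop (130,205), scene crop (568,105)); carriage untouched. Pictures used up; now push the fin from behind.

Request:
play_rows(deltas=[{"dx":-2,"dy":0,"dz":25,"twist":0,"fingers":1},{"dx":0,"dy":0,"dz":30,"twist":0,"fingers":1},{"dx":0,"dy":0,"dz":24,"twist":0,"fingers":1},{"dx":0,"dy":0,"dz":10,"twist":0,"fingers":1},{"dx":0,"dy":-10,"dz":0,"twist":0,"fingers":1},{"dx":0,"dy":-10,"dz":0,"twist":0,"fingers":1},{"dx":0,"dy":-5,"dz":0,"twist":0,"fingers":1}])

```text
time_s: 22.85
eef_pos: [590.8, 208.6, 71.7]
tcp_rot: [[-0.998, -0.06, 0.002], [-0.06, 0.998, -0.0], [-0.002, -0.0, -1.0]]
force: [-0.4, -0.4, 1.1]
width: 0.7
finger_force: 0.0
```

Request:
play_rows(deltas=[{"dx":0,"dy":-4,"dz":0,"twist":0,"fingers":1},{"dx":0,"dy":-4,"dz":0,"twist":0,"fingers":1},{"dx":0,"dy":-4,"dz":0,"twist":0,"fingers":1},{"dx":0,"dy":0,"dz":0,"twist":0,"fingers":1}])

```text
time_s: 23.35
eef_pos: [590.6, 197.8, 70.7]
tcp_rot: [[-0.998, -0.061, -0.0], [-0.061, 0.998, -0.0], [0.0, -0.0, -1.0]]
force: [0.2, 0.2, 0.3]
width: 0.5
finger_force: 0.0
```

Request:
play_rows(deltas=[{"dx":0,"dy":-4,"dz":0,"twist":0,"fingers":1},{"dx":0,"dy":-4,"dz":0,"twist":0,"fingers":1},{"dx":0,"dy":-4,"dz":0,"twist":0,"fingers":1},{"dx":0,"dy":0,"dz":0,"twist":0,"fingers":1}])

```text
time_s: 23.85
eef_pos: [591.3, 185.3, 70.6]
tcp_rot: [[-0.998, -0.061, -0.0], [-0.061, 0.998, -0.001], [0.0, -0.001, -1.0]]
force: [0.6, 0.0, 0.2]
width: 0.2
finger_force: 0.0
```

```bash
cat >> h.py <<'E'
def pad(d,box):
    g=cv2.cvtColor(d['frame'],cv2.COLOR_RGB2GRAY);x,y,w,h=box
    m=np.zeros_like(g);m[y:y+h,x:x+w]=(g[y:y+h,x:x+w]<80)
    n,l,s,c=cv2.connectedComponentsWithStats(m)
    return [(s[i].tolist(),c[i].round(1).tolist(),onz(d,*c[i],59)[:2].tolist()) for i in range(1,n) if 60<s[i,4]<900 and s[i,0]>x and s[i,0]+s[i,2]<x+w]
E
python3 - <<'E'
from h import *
for n,b in [('scene',(280,165,60,40)),('side',(240,225,70,60))]: print(n,pad(cam(n),b))
E
```

```text
scene [([291, 174, 20, 8, 127], [300.2, 177.7], [594.7, 109.2])]
side []
```

Request:
play_rows(deltas=[{"dx":0,"dy":-3,"dz":0,"twist":0,"fingers":1},{"dx":0,"dy":-3,"dz":0,"twist":0,"fingers":1}])

```text
time_s: 24.2
eef_pos: [591.7, 180.5, 70.7]
tcp_rot: [[-0.998, -0.062, 0.0], [-0.062, 0.998, 0.001], [-0.0, 0.0, -1.0]]
force: [-0.0, 1.9, -0.3]
width: 0.6
finger_force: 0.8
```

Request:
play_rows(deltas=[{"dx":0,"dy":-3,"dz":0,"twist":0,"fingers":1},{"dx":0,"dy":-3,"dz":0,"twist":0,"fingers":1}])

```text
time_s: 24.45
eef_pos: [592.1, 174.1, 70.7]
tcp_rot: [[-0.998, -0.061, -0.0], [-0.061, 0.998, 0.0], [0.0, 0.0, -1.0]]
force: [0.1, 1.0, -0.6]
width: 0.6
finger_force: 0.8
```

Run:
```python
from h import *
for n,b in [('scene',(280,165,60,40)),('side',(240,215,70,60))]: print(n,pad(cam(n),b))
```

```text
scene [([294, 175, 20, 8, 129], [303.4, 178.8], [595.0, 98.1])]
side []
```

Request:
play_rows(deltas=[{"dx":0,"dy":-3,"dz":0,"twist":0,"fingers":1},{"dx":0,"dy":-3,"dz":0,"twist":0,"fingers":1}])

```text
time_s: 24.8
eef_pos: [592.4, 168.2, 70.7]
tcp_rot: [[-0.998, -0.062, 0.0], [-0.062, 0.998, 0.0], [-0.0, 0.0, -1.0]]
force: [0.3, 2.1, 0.6]
width: 0.5
finger_force: 0.8
```

Request:
play_rows(deltas=[{"dx":0,"dy":-1.5,"dz":0,"twist":0,"fingers":1},{"dx":0,"dy":-1,"dz":0,"twist":0,"fingers":1}])

```text
time_s: 25.05
eef_pos: [592.6, 165.6, 70.6]
tcp_rot: [[-0.998, -0.061, -0.0], [-0.061, 0.998, 0.0], [0.0, 0.0, -1.0]]
force: [-0.9, 1.2, -0.2]
width: 0.6
finger_force: 0.8
```

Request:
play_rows(deltas=[{"dx":0,"dy":-1,"dz":0,"twist":0,"fingers":1},{"dx":0,"dy":-1,"dz":0,"twist":0,"fingers":1}])

```text
time_s: 25.3
eef_pos: [592.6, 163.8, 70.6]
tcp_rot: [[-0.998, -0.061, -0.0], [-0.061, 0.998, 0.0], [0.0, 0.0, -1.0]]
force: [1.0, 2.1, 0.6]
width: 0.5
finger_force: 0.8
```

Request:
play_rows(deltas=[{"dx":0,"dy":-1,"dz":0,"twist":0,"fingers":1},{"dx":0,"dy":-1,"dz":0,"twist":0,"fingers":1}])

```text
time_s: 25.55
eef_pos: [592.7, 162.1, 70.6]
tcp_rot: [[-0.998, -0.062, -0.0], [-0.062, 0.998, 0.0], [0.0, 0.0, -1.0]]
force: [-0.5, 2.8, -0.1]
width: 0.5
finger_force: 1.2
```

Request:
play_rows(deltas=[{"dx":0,"dy":-1,"dz":0,"twist":0,"fingers":1},{"dx":0,"dy":0,"dz":0,"twist":0,"fingers":1}])

```text
time_s: 25.8
eef_pos: [592.9, 160.6, 70.7]
tcp_rot: [[-0.998, -0.061, -0.0], [-0.061, 0.998, -0.0], [0.0, -0.0, -1.0]]
force: [-0.8, 1.3, 1.1]
width: 0.1
finger_force: 1.1
```

Request:
play_rows(deltas=[{"dx":0,"dy":-0.8,"dz":0,"twist":0,"fingers":1},{"dx":0,"dy":0,"dz":0,"twist":0,"fingers":1}])

```text
time_s: 26.05
eef_pos: [592.9, 160.3, 70.7]
tcp_rot: [[-0.998, -0.061, -0.0], [-0.061, 0.998, 0.0], [0.0, 0.0, -1.0]]
force: [-1.7, 3.0, -0.3]
width: 0.4
finger_force: 1.6
```

Request:
play_rows(deltas=[{"dx":0,"dy":-0.8,"dz":0,"twist":0,"fingers":1},{"dx":0,"dy":0,"dz":0,"twist":0,"fingers":1}])

```text
time_s: 26.3
eef_pos: [592.9, 160.1, 70.7]
tcp_rot: [[-0.998, -0.062, -0.0], [-0.062, 0.998, 0.001], [-0.0, 0.001, -1.0]]
force: [-0.9, 4.9, -0.7]
width: 0.3
finger_force: 2.6
```

Request:
play_rows(deltas=[{"dx":0,"dy":3,"dz":0,"twist":0,"fingers":1},{"dx":0,"dy":12,"dz":0,"twist":0,"fingers":1},{"dx":0,"dy":0,"dz":-25,"twist":0,"fingers":1},{"dx":0,"dy":0,"dz":-35,"twist":0,"fingers":1},{"dx":0,"dy":0,"dz":-35,"twist":0,"fingers":0},{"dx":0,"dy":0,"dz":-35,"twist":0,"fingers":0},{"dx":40,"dy":10,"dz":0,"twist":0,"fingers":0},{"dx":40,"dy":10,"dz":0,"twist":0,"fingers":0},{"dx":40,"dy":10,"dz":0,"twist":0,"fingers":0},{"dx":38.5,"dy":0,"dz":0,"twist":0,"fingers":0}])

```text
time_s: 27.55
eef_pos: [430.8, 195.0, 200.8]
tcp_rot: [[-0.998, -0.063, 0.001], [-0.063, 0.998, -0.0], [-0.001, -0.0, -1.0]]
force: [0.0, -0.1, -0.4]
width: 57.1
finger_force: 0.0
```

Request:
play_rows(deltas=[{"dx":0,"dy":0,"dz":0,"twist":10,"fingers":0},{"dx":0,"dy":0,"dz":0,"twist":10,"fingers":0},{"dx":0,"dy":0,"dz":0,"twist":10,"fingers":0},{"dx":0,"dy":0,"dz":0,"twist":10,"fingers":0},{"dx":0,"dy":0,"dz":0,"twist":10,"fingers":0},{"dx":0,"dy":0,"dz":0,"twist":10,"fingers":0},{"dx":0,"dy":0,"dz":0,"twist":10,"fingers":0},{"dx":0,"dy":0,"dz":0,"twist":10,"fingers":0},{"dx":0,"dy":0,"dz":0,"twist":10,"fingers":0},{"dx":0,"dy":0,"dz":0,"twist":0,"fingers":0},{"dx":0,"dy":0,"dz":0,"twist":0,"fingers":0}])

```text
time_s: 28.92
eef_pos: [432.0, 194.4, 200.7]
tcp_rot: [[-0.064, 0.998, 0.0], [0.998, 0.064, -0.0], [-0.0, 0.0, -1.0]]
force: [-0.2, 0.0, -0.6]
width: 93.9
finger_force: 0.0
```

Run:
```python
from h import *
w=cam('wrist');s=get_state();print(s['eef_pos'],s['tcp_rot'].round(3).tolist(),s['width'],s['qpos'][6])
print('pred lid',proj(w,(432.7,205,70)),proj(w,(316,200,70)))
g=cv2.cvtColor(w['frame'],cv2.COLOR_RGB2GRAY)
for th in (150,170,190,205):
  n,l,st,c=cv2.connectedComponentsWithStats((g>th).astype(np.uint8))
  print(th,[(st[i].tolist(),c[i].round(0).tolist()) for i in range(1,n) if st[i,4]>500])
print('scene/side pad',pad(cam('scene'),(290,165,60,40)))
```

```text
[432.03692793 194.36616352 200.71970409] [[-0.064, 0.998, 0.0], [0.998, 0.064, -0.0], [-0.0, 0.0, -1.0]] 94.00878208745146 -7.020220735206361
pred lid [np.float64(322.9), np.float64(179.5)] [np.float64(194.6), np.float64(176.9)]
150 [([0, 0, 132, 173, 19775], [61.0, 79.0]), ([280, 0, 77, 81, 4446], [320.0, 38.0]), ([167, 139, 67, 64, 3238], [199.0, 170.0]), ([294, 142, 62, 64, 3066], [325.0, 174.0]), ([0, 183, 89, 122, 6307], [49.0, 233.0]), ([437, 187, 85, 146, 5140], [483.0, 241.0]), ([0, 236, 41, 65, 2044], [17.0, 269.0]), ([279, 293, 49, 44, 1691], [303.0, 315.0])]
170 [([280, 0, 77, 80, 4190], [320.0, 38.0]), ([30, 38, 54, 52, 1202], [53.0, 72.0]), ([40, 91, 78, 60, 1095], [77.0, 118.0]), ([167, 140, 62, 62, 2997], [197.0, 171.0]), ([294, 142, 62, 64, 2997], [324.0, 174.0]), ([0, 184, 89, 121, 6130], [49.0, 233.0]), ([437, 188, 85, 145, 4904], [483.0, 242.0]), ([0, 237, 40, 63, 1862], [17.0, 269.0]), ([280, 294, 48, 42, 1607], [303.0, 315.0])]
190 [([280, 0, 77, 80, 3894], [320.0, 38.0]), ([167, 140, 62, 62, 2907], [197.0, 171.0]), ([295, 145, 60, 60, 2861], [324.0, 175.0]), ([0, 184, 87, 121, 5909], [48.0, 232.0]), ([447, 188, 66, 51, 2243], [479.0, 212.0]), ([438, 240, 84, 92, 2415], [486.0, 269.0]), ([280, 294, 47, 41, 1472], [303.0, 314.0])]
205 [([280, 0, 76, 80, 3669], [320.0, 39.0]), ([168, 141, 60, 61, 2853], [197.0, 171.0]), ([295, 146, 60, 59, 2806], [324.0, 175.0]), ([0, 185, 86, 119, 5717], [48.0, 232.0]), ([447, 189, 66, 50, 2172], [479.0, 213.0]), ([438, 240, 44, 37, 895], [457.0, 256.0]), ([490, 241, 31, 91, 1422], [505.0, 279.0]), ([280, 295, 47, 38, 1377], [303.0, 313.0])]
scene/side pad [([298, 177, 20, 8, 125], [307.7, 180.4], [594.0, 83.1])]
```

Run:
```python
from h import *
w=cam('wrist');print('wrist',onz(w,324.5,175,70))
for n,b in [('side',(318,262,36,24)),('scene',(215,178,32,18))]:
  d=cam(n);g=cv2.cvtColor(d['frame'],cv2.COLOR_RGB2GRAY);x,y,ww,h=b
  for th in (200,220,235):
    m=(g[y:y+h,x:x+ww]>th).astype(np.uint8);k,l,st,c=cv2.connectedComponentsWithStats(m)
    i=1+np.argmax(st[1:,4]) if k>1 else 0;print(n,th,st[i].tolist(),onz(d,st[i,0]+st[i,2]/2-.5+x,st[i,1]+st[i,3]/2-.5+y,70))
s=get_state();R=s['tcp_rot'];t=onz(w,324.5,175,70);print(R.T@(t-s['eef_pos']))
```

```text
wrist [433.9 209.2  70. ]
side 200 [0, 0, 36, 24, 864] [432.8 207.4  70. ]
side 220 [0, 0, 36, 24, 864] [432.8 207.4  70. ]
side 235 [0, 0, 36, 24, 864] [432.8 207.4  70. ]
scene 200 [0, 0, 32, 18, 576] [431.1 203.7  70. ]
scene 220 [0, 0, 32, 18, 576] [431.1 203.7  70. ]
scene 235 [0, 0, 32, 18, 576] [431.1 203.7  70. ]
[ 14.78151975   2.7618179  130.71282679]
```

Request:
play_rows(deltas=[{"dx":13.5,"dy":2.5,"dz":0,"twist":0,"fingers":0},{"dx":0,"dy":0,"dz":30,"twist":0,"fingers":0},{"dx":0,"dy":0,"dz":30,"twist":0,"fingers":0},{"dx":0,"dy":0,"dz":0,"twist":0,"fingers":0},{"dx":0,"dy":0,"dz":0,"twist":0,"fingers":0}])

```text
time_s: 29.8
eef_pos: [434.4, 208.5, 141.3]
tcp_rot: [[-0.062, 0.998, 0.001], [0.998, 0.062, 0.0], [0.0, 0.001, -1.0]]
force: [0.3, -0.3, 0.9]
width: 94.1
finger_force: 0.0
```

Run:
```python
from h import *
w=cam('wrist');s=get_state();p=s['eef_pos'];print(p)
g=cv2.cvtColor(w['frame'],cv2.COLOR_RGB2GRAY);n,l,st,c=cv2.connectedComponentsWithStats((g>205).astype(np.uint8))
for i in range(1,n):
  if st[i,4]>2000 and 240<c[i][0]<400: u,v=st[i,0]+st[i,2]/2-.5,st[i,1]+st[i,3]/2-.5;t=onz(w,u,v,70);print(st[i].tolist(),t,s['tcp_rot'].T@(t-p))
```

```text
[434.5634186  208.54588621 141.62066925]
[267, 0, 89, 93, 4581] [420.6 323.2  70. ] [115.23967728  -6.99640772  71.70028027]
[285, 176, 72, 69, 4002] [433.7 209.3  70. ] [ 0.74917384 -0.93520764 71.61981967]
```

Centred within 1 mm. Descend 96 to TCP 45 and grip the lid.

Request:
play_rows(deltas=[{"dx":0.5,"dy":-1,"dz":25,"twist":0,"fingers":0},{"dx":0,"dy":0,"dz":30,"twist":0,"fingers":0},{"dx":0,"dy":0,"dz":26,"twist":0,"fingers":0},{"dx":0,"dy":0,"dz":14,"twist":0,"fingers":0},{"dx":0,"dy":0,"dz":0,"twist":0,"fingers":0},{"dx":0,"dy":0,"dz":0,"twist":0,"fingers":1},{"dx":0,"dy":0,"dz":0,"twist":0,"fingers":1},{"dx":0,"dy":0,"dz":0,"twist":0,"fingers":1},{"dx":0,"dy":0,"dz":0,"twist":0,"fingers":1},{"dx":0,"dy":0,"dz":0,"twist":0,"fingers":1},{"dx":0,"dy":0,"dz":0,"twist":0,"fingers":1},{"dx":0,"dy":0,"dz":0,"twist":0,"fingers":1}])

```text
time_s: 31.35
eef_pos: [432.8, 208.5, 45.8]
tcp_rot: [[-0.061, 0.998, 0.0], [0.998, 0.061, 0.0], [0.0, 0.0, -1.0]]
force: [-0.7, -0.4, 4.1]
width: 55.8
finger_force: 30.0
```

Request:
play_rows(deltas=[{"dx":0,"dy":0,"dz":-10,"twist":0,"fingers":1},{"dx":0,"dy":0,"dz":-20,"twist":0,"fingers":1},{"dx":0,"dy":0,"dz":-30,"twist":0,"fingers":1},{"dx":0,"dy":0,"dz":-30,"twist":0,"fingers":1},{"dx":0,"dy":0,"dz":-30,"twist":0,"fingers":1},{"dx":0,"dy":0,"dz":-25,"twist":0,"fingers":1},{"dx":-25,"dy":11,"dz":0,"twist":0,"fingers":1},{"dx":-30,"dy":14,"dz":0,"twist":0,"fingers":1},{"dx":-30,"dy":14,"dz":0,"twist":0,"fingers":1},{"dx":-16,"dy":7,"dz":0,"twist":0,"fingers":1},{"dx":0,"dy":0,"dz":0,"twist":0,"fingers":1},{"dx":0,"dy":0,"dz":0,"twist":0,"fingers":1}])

```text
time_s: 32.85
eef_pos: [484.0, 111.7, 190.5]
tcp_rot: [[-0.063, 0.998, -0.001], [0.998, 0.063, 0.001], [0.001, -0.001, -1.0]]
force: [-0.9, 0.4, -0.8]
width: 55.5
finger_force: 30.0
```

Run:
```python
from h import *
w=cam('wrist');s=get_state();p=s['eef_pos'];print(p,s['width'],s['finger_force'],s['force'])
q=proj(w,(595.5,86,59));print('pred',q)
u,v=int(q[0]),int(q[1]);g=cv2.cvtColor(w['frame'],cv2.COLOR_RGB2GRAY)
m=(g<80).astype(np.uint8);m=cv2.morphologyEx(m,cv2.MORPH_OPEN,cv2.getStructuringElement(2,(15,15)))
n,l,st,c=cv2.connectedComponentsWithStats(m)
for i in range(1,n):
  if st[i,4]>500 and abs(c[i][0]-u)<60 and abs(c[i][1]-v)<60: print(st[i].tolist(),c[i],onz(w,*c[i],59))
for dv in (-40,-30,-20,-10,0,10,20,30,40): print(v+dv,''.join('#' if x<80 else ('.' if x>140 else '-') for x in g[v+dv,u-70:u+71:2]))
```

```text
[483.9897286  111.89848269 190.50012963] 56.01481169293862 29.999935293453746 [ 0.10184079  0.67627068 -1.05165336]
pred [np.float64(437.0), np.float64(223.7)]
[434, 161, 31, 33, 795] [449.27798742 175.90566038] [599.4 132.7  59. ]
[410, 197, 59, 57, 2596] [439.0816641  225.07858243] [597.7  84.7  59. ]
183 ##############--.................################............-#########
193 #############--...........................######.............##########
203 #############-..............###################.............###########
213 #############-.........-##########################-........-###########
223 ############-.........##############################.......############
233 .-##########-.........############################-.......#############
243 ....----------..........#######################-.........##############
253 .....##----------..............---##---.................-##############
263 ......###-----------....................................###############
```

Request:
play_rows(deltas=[{"dx":-9,"dy":25,"dz":0,"twist":0,"fingers":1},{"dx":-9,"dy":30,"dz":0,"twist":0,"fingers":1},{"dx":-9,"dy":30,"dz":0,"twist":0,"fingers":1},{"dx":-7.4,"dy":26,"dz":0,"twist":0,"fingers":1},{"dx":0,"dy":0,"dz":15,"twist":0,"fingers":1},{"dx":0,"dy":0,"dz":25,"twist":0,"fingers":1},{"dx":0,"dy":0,"dz":20,"twist":0,"fingers":1},{"dx":0,"dy":0,"dz":10,"twist":0,"fingers":1},{"dx":0,"dy":0,"dz":5,"twist":0,"fingers":1},{"dx":0,"dy":0,"dz":0,"twist":0,"fingers":1},{"dx":0,"dy":0,"dz":0,"twist":0,"fingers":1}])

```text
time_s: 34.28
eef_pos: [598.1, 83.0, 116.3]
tcp_rot: [[-0.061, 0.998, 0.001], [0.998, 0.061, 0.0], [0.0, 0.001, -1.0]]
force: [0.5, -0.8, -1.2]
width: 55.7
finger_force: 30.0
```

Request:
play_rows(deltas=[{"dx":0,"dy":0,"dz":2,"twist":0,"fingers":1},{"dx":0,"dy":0,"dz":1.5,"twist":0,"fingers":1},{"dx":0,"dy":0,"dz":0,"twist":0,"fingers":1}])

```text
time_s: 34.65
eef_pos: [597.6, 82.9, 112.1]
tcp_rot: [[-0.061, 0.998, -0.0], [0.998, 0.061, 0.0], [0.0, -0.0, -1.0]]
force: [-0.4, 0.1, -1.1]
width: 55.9
finger_force: 30.0
```

Request:
play_rows(deltas=[{"dx":1.5,"dy":-0.5,"dz":2,"twist":0,"fingers":1},{"dx":0,"dy":0,"dz":2,"twist":0,"fingers":1},{"dx":0,"dy":0,"dz":1.5,"twist":0,"fingers":1},{"dx":0,"dy":0,"dz":0,"twist":0,"fingers":1}])

```text
time_s: 35.15
eef_pos: [596.9, 84.3, 106.4]
tcp_rot: [[-0.061, 0.998, -0.0], [0.998, 0.061, -0.0], [-0.0, -0.0, -1.0]]
force: [-0.9, 1.3, -0.5]
width: 55.8
finger_force: 30.0
```

Request:
play_rows(deltas=[{"dx":0,"dy":0,"dz":0.7,"twist":0,"fingers":1},{"dx":0,"dy":0,"dz":0.5,"twist":0,"fingers":1},{"dx":0,"dy":0,"dz":0,"twist":0,"fingers":1}])

```text
time_s: 35.52
eef_pos: [597.0, 84.3, 105.4]
tcp_rot: [[-0.061, 0.998, -0.0], [0.998, 0.061, 0.0], [0.0, -0.0, -1.0]]
force: [-0.8, 1.1, -1.6]
width: 56.0
finger_force: 30.0
```

Request:
play_rows(deltas=[{"dx":0,"dy":0,"dz":0.5,"twist":0,"fingers":1},{"dx":0,"dy":0,"dz":0.5,"twist":0,"fingers":1},{"dx":0,"dy":0,"dz":0,"twist":0,"fingers":1}])

```text
time_s: 35.9
eef_pos: [597.2, 84.3, 104.9]
tcp_rot: [[-0.061, 0.998, 0.0], [0.998, 0.061, 0.0], [0.0, 0.0, -1.0]]
force: [-1.3, 0.5, 4.1]
width: 56.2
finger_force: 30.0
```

Request:
play_rows(deltas=[{"dx":0,"dy":0,"dz":0.5,"twist":0,"fingers":1},{"dx":0,"dy":0,"dz":0,"twist":0,"fingers":1}])

```text
time_s: 36.15
eef_pos: [597.2, 84.3, 104.8]
tcp_rot: [[-0.061, 0.998, 0.0], [0.998, 0.061, 0.0], [0.0, 0.0, -1.0]]
force: [-1.2, -0.2, 8.3]
width: 55.9
finger_force: 30.0
```

Contact at 104.8 as predicted. Relax the preload, open, and rise.

Request:
play_rows(deltas=[{"dx":0,"dy":0,"dz":-0.8,"twist":0,"fingers":1},{"dx":0,"dy":0,"dz":0,"twist":0,"fingers":0.1},{"dx":0,"dy":0,"dz":0,"twist":0,"fingers":0.1},{"dx":0,"dy":0,"dz":0,"twist":0,"fingers":0.1},{"dx":0,"dy":0,"dz":0,"twist":0,"fingers":0.1},{"dx":0,"dy":0,"dz":-15,"twist":0,"fingers":0.1},{"dx":0,"dy":0,"dz":-25,"twist":0,"fingers":0.1},{"dx":0,"dy":0,"dz":-30,"twist":0,"fingers":0.1},{"dx":0,"dy":0,"dz":-30,"twist":0,"fingers":0.1},{"dx":0,"dy":0,"dz":0,"twist":0,"fingers":0.1},{"dx":0,"dy":0,"dz":0,"twist":0,"fingers":0.1}])

```text
time_s: 37.52
eef_pos: [596.7, 84.5, 204.6]
tcp_rot: [[-0.061, 0.998, -0.0], [0.998, 0.061, 0.0], [0.0, -0.0, -1.0]]
force: [0.2, 0.1, -0.8]
width: 84.9
finger_force: 0.0
```

Run:
```python
from h import *
s=get_state();print(s['eef_pos'],s['width'])
w=cam('wrist');g=cv2.cvtColor(w['frame'],cv2.COLOR_RGB2GRAY)
print('lid pred',proj(w,(597,85,129)),'pinaxis top',proj(w,(600,14,100)),'pad',proj(w,(597,85,59)))
u,v=map(int,proj(w,(597,85,129)))
for dv in range(-70,80,10): print(v+dv,''.join('#' if x<80 else ('.' if x>200 else '-') for x in g[v+dv,u-90:u+91:2]))
d=cam('scene');h=cv2.cvtColor(d['frame'],cv2.COLOR_RGB2GRAY);print('scene lid',proj(d,(597,85,129)),'base',proj(d,(597,85,59)),'pin',proj(d,(600,14,52)),proj(d,(600,14,100)))
for r in range(125,200,3): print(r,''.join('#' if x<80 else ('.' if x>175 else '-') for x in h[r,270:350]))
```

```text
[596.65478784  84.47788234 204.64312378] 84.92118043179161
lid pred [np.float64(321.9), np.float64(208.7)] pinaxis top [np.float64(320.4), np.float64(273.2)] pad [np.float64(321.9), np.float64(186.1)]
138 ########################................-###########-................-#####################
148 ########################...................-######-.................-######################
158 ########################..................---###----................-######################
168 ########################-..........#####---------------###-.........-######################
178 ########################-.......-#----.................----##-......-######################
188 ########################-......-.............................-......-######################
198 ########################-..........................................-#######################
208 #########################...........................................#######################
218 #########################..........................................-#######################
228 ##########################-----
[... 2140 characters left out ...]
------##############
176 ---------#####----########---------......------------###-------##--#############
179 --------------------.......--------....--------#--......----------##############
182 ---------------.............-##---------------#--.......-------#################
185 ---------------.-----.............---------.........---.--------################
188 -------------------------------................-----------------#--.....----####
191 ------------------------------------------.---..........-----------..........---
194 ######-------------------------------------------.................----##----....
197 ###----------..-------------------------------------------.................-----
```

```bash
python3 -c "
from h import *
print(close_job())"
```

```text
the job is handed in; nothing more can be done
None
```

I handed the job in at about 37.5 s. The pin stands in the groove with its collar on the rail, the carriage nose was pushed up against it until the push force rose, and the farther cup (B) stands upright on the pad. I never touched the dish or the dropper bottle, though the last picture showing both still in place was taken before the carriage and cup moves.

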